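# Hook a dropped cover plate out from under the low shelf

## Robot

A 6-joint arm with a two-finger parallel gripper is mounted at the origin on the work surface. World frame = base frame: x ahead of the robot, y to its left, z up, the work surface at z = 0. Lengths are in m, angles in rad, forces in N, time in s.
With the tool pointing down it reaches from about 0.275 to 1 m from the base axis. Payload 8.4 kg.
Tool frame: the origin (TCP) lies at the very end of the fingers, on their centre line; the grasp point (between the pads) lies 19 mm behind it; z points along the fingers, y is the line along which they close (so a half turn about z gives the same grasp; the last joint's range is limited). The gripper opens to 85 mm and grips with 20 to 120 N. Pads are 22 mm wide; open, the fingers measure 114 mm over their backs; the gripper's body (76 mm by 85 mm) begins 54 mm behind the grasp point. The pads swing forward as they close: fully open they stand 13 mm farther back than shut.
Start: joints at [1.162, 0.353, 1.633, -0, 1.155, -0.002], TCP at [0.247, 0.574, 0.231] pointing down, gripper open.
Joint ranges: [-2.63, 2.63], [-0.92, 2.1], [0.06, 2.66], [-1.3, 4.44], [0, 2.69], [-3.02, 3.02]. Speed limits (rad/s): [2.22, 2.22, 2.79, 3.14, 3.14, 3.14].

## Interface

Orientations are given as a 3x3 rotation matrix whose columns are the frame's x, y, z axes.
In Python, from rig import sensors, snapshot, get_calibration, ticket gives the robot as it stands.
- The arm moves only by the tool servo_tool, never from a script. Its argument "targets" is a list of rows, each an object of numbers: "dx", "dy", "dz": the shift along the world's x, y, z in mm; "spin": the turn about the world's z in rad; "fingers": the closure in counts, from 0 (fully open) to 255 (shut). In form: [{"dx": .., "dy": .., "dz": .., "spin": .., "fingers": ..}, ...]. A call has 1 to 8 rows; each row is the pose to reach, as a shift and turn from the pose commanded when the call began; what a row does not reach only later rows make up. A row lasts 1/12 s, in which the tool goes at most 41.7 mm and 7.16 degrees, less where a joint would pass 70% of its speed; a pose out of reach is approached as far as the arm can. A call with a gripper value outside its range is refused whole. The fingers move at their own pace and stop on an object; "newtons" is the grip in N (left out, the last holds). Time passes only in rows, so rows that repeat a pose let the fingers close. It gives the time, the measured TCP pose, the force, the opening and the grip force at its end, in the units of the state.
- sensors.state(): the state, without advancing time (a new reading comes with each control period).
- snapshot(name): name is "scene" or "top" or "wrist"; returns (picture, depth): 420x560x3 uint8, red, green, blue; 420x560 float32, m along the optical axis (not along the pixel's ray), 0 where there is no reading.
- get_calibration(name): a dict with "intrinsics" (3x3 intrinsics, pixels), "D" ([k1, k2, p1, p2, k3] as OpenCV has them; the pictures are not rectified), "rvec" (rotation vector, rad) and "tvec" (3), from world to camera coordinates, as OpenCV has them; the wrist camera has in their place "mount" (4x4, takes a point from camera to tool coordinates, whose origin is the TCP and whose axes are the flange's). Camera axes: x right, y down, z forward; pixel columns grow to the right and rows downward; lengths in m; the calibration is good to about 2 mm. A picture is of the moment at which its call begins: read the wrist's pose just before it. get_calibration takes no time and is no camera call.
- ticket.close_job(): hands the job in; it is judged then, once.
The state is a dict: "time_s": time; "joint_positions": joint angles; "dq": joint speeds; "tau": joint torques, N m; "tool_pos": TCP position; "orientation": TCP orientation; "force": force on the tool from outside, world axes, zero at the start; "ft_torque": the same for the moment, N m; "gripper_width": finger opening in m; "grip_force": force on a finger pad.
Only numpy, scipy, OpenCV 4.12 (cv2) and the standard library are available. Lean on these libraries where they do the work, as an engineer would, in place of code of your own. Each camera call takes 0.05 s, during which the arm holds its last target. There are 200 camera calls.

## Task

A square steel cover plate has slid under the low shelf, into its back right corner. With the hooked reach bar, feel in beside the plate to the back stop, sweep the hook round behind the plate and draw it right out in front of the shelf, never pushing the bar against the shelf or the plate with more than 15 N and not knocking the shelf with the gripper. Then lay the bar flat on the bench and set the plate flat in the grey tray without dropping it; leave the loose fittings where they are.

Things in the scene. Friction and masses are not known exactly. Their poses are not given: they have to be found in the camera images.
- plate: Square steel cover plate, 56 x 56 mm, corners rounded to 8 mm, 12 mm thick, 0.22 to 0.38 kg, flat on the bench under the grid deck, in the bay's back right corner: 4.5 to 7 mm free between it and the back stop, 1 to 6 mm to the right side wall, its sides along theirs. Origin: centre of its underside, axes along its sides, z up.
- bay_mouth (a point): Point on the bench in the middle of the front edge of the shelf's right-hand bay, under the grid deck. x points straight into the bay, y left, z up. Bay: 200 mm wide (y -100 to 100 mm), 100 mm deep to the back stop (a closed upright panel), 40 mm high below the deck bars, side walls closed; its floor is the bench. Deck bars: tops 48 mm above the bench, 20 mm gaps.
- shelf: Fixed low stock shelf of blue sheet steel, 458 mm wide, 250 mm deep, deck about 43 mm above the bench. Origin and axes as bay_mouth. The bay left of the grid (y 106 to 346 mm) holds a flat carton; on its deck stand four fixed aluminium tubes, tops 148 mm above the bench. A flat box, top 69 mm high, lies on the deck behind the back stop.
- bar: Telescopic reach bar, 0.24 kg, flat on the bench. Upright square wooden grip, 22 x 22 mm, 95 mm high; from its foot a sleeve 18 mm wide, 8 mm high runs to x 100 mm. Out of it comes a strip 12 mm wide (z 2 to 6 mm), locked at any length: grip axis to far edge 135 to 185 mm, different each time, not measured. Origin: under the grip's axis; x to the tip, y left, z up.
- bar_grip (a point): Point on the axis of the bar's upright grip, 76 mm above its underside; hold it there. Axes as the bar. At the strip's far end a flat hook, 6 mm wide and 4 mm high, sticks out square to the right (bar -y) as far as y -58 mm; its tip is rounded and 4 mm wide, its far edge straight and flush with the strip's end. Pushed on something firm, the bar gives 0.1 to 0.2 mm per newton.
- tray: Fixed open grey plastic tray, 160 x 160 mm outside, 30 mm high, walls and floor 4 mm thick. Origin: centre of its underside, axes along its sides, z up.
- collar: Loose steel pipe collar (ring) on the bench, 60 mm outside diameter, 25 mm high. Origin: centre of its underside. Leave it.
- nipple: Loose short aluminium tube standing on the bench, 48 mm outside diameter, 55 mm high. Origin: centre of its underside. Leave it.
- jar: Loose clear jar with a dark metal cap, 60 mm diameter, 75 mm high. Origin: centre of its underside. Leave it.

How it is judged:
On the way, in this order (a step that is already met when the one before it is completed fails the run):
1. the bar bears on the plate while the plate is still wholly under the shelf (contact force between bar and plate above 0.3 N and x of plate in the frame of bay_mouth above 0.028 m), for 0.1 s.
2. the plate lies flat on the bench, out in front of the bay's mouth and not held by the fingers (x of plate in the frame of bay_mouth below -0.028 m and height (world z) of plate below 0.003 m and angle between plate's own z axis and vertical below 0.1 rad and contact force between the fingers and plate below 0.1 N), for 0.1 s.
At the end, for the whole second after the job is handed in: The plate lies flat (within 0.1 rad) and still on the floor of the tray, inside its walls; the bar lies flat (within 0.05 rad) and still on the bench; collar, nipple and jar are within 10 mm of where they were (x of plate in the frame of tray between -0.05 and 0.05 m and y of plate in the frame of tray between -0.05 and 0.05 m and height (world z) of plate below 0.008 m and angle between plate's own z axis and vertical below 0.1 rad and linear speed of each of plate, bar below 0.02 m/s and height (world z) of bar below 0.004 m and angle between bar's own z axis and vertical below 0.05 rad); the robot touches nothing.
It fails at once if the bar pushes on the shelf with more than 15 N (contact force between bar and shelf above 15 N).
It fails at once if the bar pushes on the plate with more than 15 N (contact force between bar and plate above 15 N).
It fails at once if the gripper or arm knocks the shelf (more than 15 N) (contact force between any of the fingers, the arm and shelf above 15 N).
It fails at once if the plate is dropped from more than about 40 mm (linear speed of plate above 0.9 m/s and contact force between the fingers and plate below 0.1 N).
It fails at once if a loose fitting (collar, nipple, jar) is moved by more than 10 mm (distance of any of collar, nipple, jar from where it was at the start of the episode above 0.01 m).
It also fails if it takes over 72 s, if anything falls off the work surface, if the arm or the gripper's body presses on something with over 40 N, if the wrist force passes 120 N, or if a joint passes its speed limit or range.

## Working session

There is one attempt and no reset: what is moved stays moved. The work goes in short steps, Python scripts to look and compute and a tool call to move; the robot and the scene stay as the last step left them, time stands still between calls to the robot, and variables do not carry over. Pictures are saved under pics/ and viewed, at most 10 in all, crops included, and the job is handed in when it is done.

Besides the shell and the picture viewer there is one more tool, called after "Emit:" as a command line: name --argument value ..., lists and objects as JSON in quotes. servo_tool: Moves the arm, as the interface text tells. Its arguments: {"type":"object","properties":{"targets":{"type":"array","items":{"type":"object","properties":{"dx":{"type":"number"},"dy":{"type":"number"},"dz":{"type":"number"},"spin":{"type":"number"},"fingers":{"type":"number"}}}},"newtons":{"type":"number"}},"required":["targets"]}

```bash
ls; mkdir -p pics
cat > h.py <<'E'
import numpy as np, cv2
from rig import sensors, snapshot, get_calibration, ticket
def cam(n, st=None):
    c=get_calibration(n);K=np.array(c["intrinsics"]);D=np.array(c["D"],float)
    if "rvec" in c:
        R,_=cv2.Rodrigues(np.array(c["rvec"],float));t=np.array(c["tvec"],float).ravel()
        return K,D,R.T,-R.T@t
    M=np.array(c["mount"]);Rt=np.array(st["orientation"]);p=np.array(st["tool_pos"])
    return K,D,Rt@M[:3,:3],Rt@M[:3,3]+p
def ray(C,uv):
    K,D,R,o=C
    q=cv2.undistortPoints(np.array(uv,float).reshape(-1,1,2),K,D)[:,0]
    return o,np.c_[q,np.ones(len(q))]@R.T
def onplane(C,uv,z):
    o,d=ray(C,uv);return o+d*((z-o[2])/d[:,2])[:,None]
def proj(C,X):
    K,D,R,o=C
    return cv2.projectPoints((np.atleast_2d(X)-o)@R,np.zeros(3),np.zeros(3),K,D)[0][:,0]
def cloud(C,dep):
    v,u=np.mgrid[:420,:560];o,d=ray(C,np.c_[u.ravel(),v.ravel()])
    return (o+d*dep.ravel()[:,None]).reshape(420,560,3)
E
python3 - <<'E'
from h import *
s=sensors.state();print(s)
for n in ("scene","top","wrist"):
    im,d=snapshot(n);cv2.imwrite(f"pics/{n}0.png",im[:,:,::-1]);np.savez(f"{n}0.npz",im=im,d=d)
    C=cam(n,s);print(n,C[3],C[2][:,2])
E
```

```text
pics
{'time_s': 0.0, 'joint_positions': array([ 1.16160149e+00,  3.53608605e-01,  1.63412912e+00, -1.59804318e-05,
        1.15520782e+00, -2.42678594e-03]), 'dq': array([ 0.00122841,  0.00048632,  0.00032744, -0.0016181 , -0.00178121,
       -0.00097844]), 'tau': array([-6.17397154e-05, -6.05242538e+01, -3.42076313e+01,  7.11045891e-05,
        9.26282723e-03,  9.54760111e-07]), 'tool_pos': array([0.2471086 , 0.57355979, 0.23058852]), 'orientation': array([[-9.18406876e-01,  3.95636872e-01, -5.24864955e-04],
       [ 3.95637220e-01,  9.18406029e-01, -1.24702059e-03],
       [-1.13281866e-05, -1.35292840e-03, -9.99999085e-01]]), 'force': array([0.52008442, 0.11007357, 0.17384577]), 'ft_torque': array([-0.03163284,  0.0120921 , -0.01715428]), 'grip_force': 0.0, 'gripper_width': 0.08548507354284669}
scene [ 1.37453454 -0.47416656  0.86893807] [-0.64480882  0.41972767 -0.63878813]
top [0.45947139 0.05155382 0.99930718] [ 0.12844534 -0.00977522 -0.99166841]
wrist [0.17553947 0.60376689 0.37367179] [ 0.27613007 -0.12099897 -0.95347335]
```

View pics/top0.png

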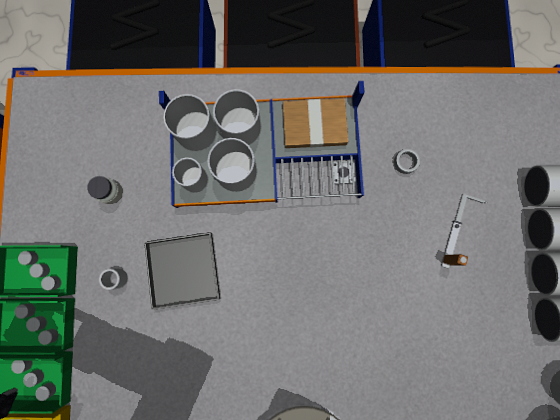

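View pics/scene0.png

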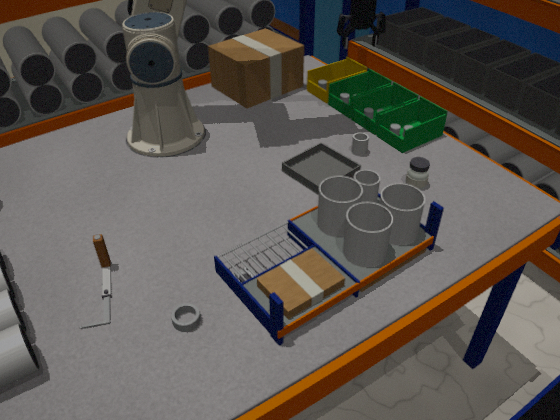

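The top view shows the bay mouth at about columns 276–362, row 200, the plate near (343,172), the bar grip at (455,260) with its hook tip at (484,202), and the tray at about (183,270). The shelf opens towards the robot. I'll zoom in on the details.

Run:
```python
from h import *
im=cv2.imread("pics/top0.png")
a=cv2.resize(im[140:215,265:375],None,fx=6,fy=6,interpolation=cv2.INTER_CUBIC)  #660x450
b=cv2.resize(im[185:275,430:500],None,fx=6,fy=6,interpolation=cv2.INTER_CUBIC)  #420x540
cv2.imwrite("pics/a.png",a);cv2.imwrite("pics/b.png",b)
z=np.load("top0.npz");C=cam("top");P=cloud(C,z["d"])
for u,v in [(363,190),(276,195),(270,203),(180,204),(343,172),(318,198),(150,240),(212,236),(218,298),(154,305),(183,270),(407,161),(110,280),(100,187),(455,260),(461,260),(448,262),(457,225)]: print(u,v,P[v,u].round(4))
```

```text
363 190 [ 0.6272 -0.1486  0.0518]
276 195 [0.6167 0.0582 0.0541]
270 203 [ 0.6059  0.0737 -0.0017]
180 204 [0.5988 0.2864 0.0453]
343 172 [ 0.68   -0.1086  0.0128]
318 198 [ 0.6173 -0.0463 -0.0013]
150 240 [ 0.5167  0.3699 -0.0007]
212 236 [ 5.25e-01  2.17e-01 -1.00e-04]
218 298 [0.3776 0.1963 0.0319]
154 305 [0.3609 0.3518 0.0126]
183 270 [0.4428 0.2866 0.0014]
407 161 [ 7.099e-01 -2.744e-01  5.000e-04]
110 280 [0.4201 0.4645 0.0008]
100 187 [0.6363 0.4664 0.0744]
455 260 [ 0.4592 -0.3465  0.0808]
461 260 [ 0.459  -0.3536  0.0957]
448 262 [ 0.4548 -0.3446  0.0459]
457 225 [ 0.5448 -0.3871  0.0113]
```

View pics/a.png

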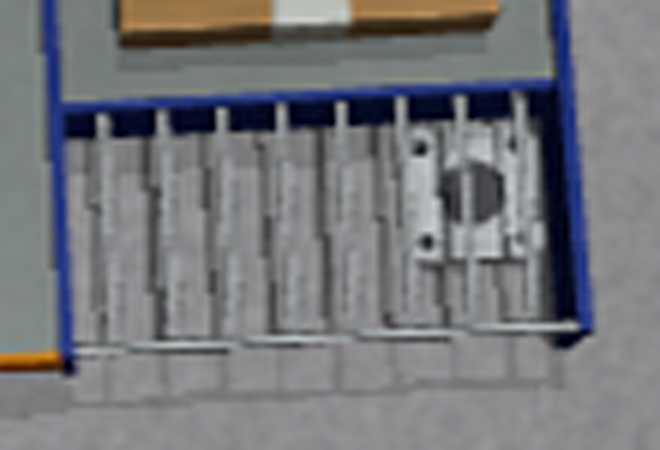

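View pics/b.png

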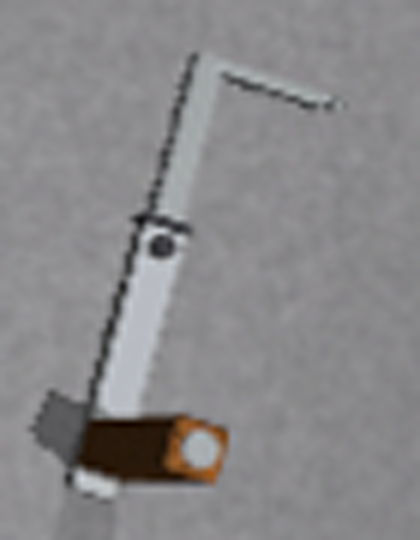

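The crops show the plate's white top at crop (415–540, 125–260), behind a back stop at about row 120. The bar lies about 16° to the right of world x, with its hook pointing right. I'll move over the bay and take a wrist picture.

Emit:
servo_tool --targets '[{"dx": 393, "dy": -554, "dz": 70, "spin": -1.443, "fingers": 0}, {"dx": 393, "dy": -554, "dz": 70, "spin": -1.443, "fingers": 0}, {"dx": 393, "dy": -554, "dz": 70, "spin": -1.443, "fingers": 0}, {"dx": 393, "dy": -554, "dz": 70, "spin": -1.443, "fingers": 0}, {"dx": 393, "dy": -554, "dz": 70, "spin": -1.443, "fingers": 0}, {"dx": 393, "dy": -554, "dz": 70, "spin": -1.443, "fingers": 0}, {"dx": 393, "dy": -554, "dz": 70, "spin": -1.443, "fingers": 0}, {"dx": 393, "dy": -554, "dz": 70, "spin": -1.443, "fingers": 0}]'

```text
time_s: 0.82
tool_pos: [0.4398, 0.3017, 0.2656]
orientation: [[-0.157, 0.988, -0.0], [0.988, 0.157, -0.0], [-0.0, -0.0, -1.0]]
force: [0.3, 0.7, 0.6]
gripper_width: 0.0855
grip_force: 0.0
```

Emit:
servo_tool --targets '[{"dx": 200, "dy": -280, "dz": 35, "spin": -0.43}, {"dx": 200, "dy": -280, "dz": 35, "spin": -0.43}, {"dx": 200, "dy": -280, "dz": 35, "spin": -0.43}, {"dx": 200, "dy": -280, "dz": 35, "spin": -0.43}, {"dx": 200, "dy": -280, "dz": 35, "spin": -0.43}, {"dx": 200, "dy": -280, "dz": 35, "spin": -0.43}, {"dx": 200, "dy": -280, "dz": 35, "spin": -0.43}, {"dx": 200, "dy": -280, "dz": 35, "spin": -0.43}]'

```text
schema error: expected keys dx, dy, dz, spin, fingers
```

Emit:
servo_tool --targets '[{"dx": 0, "dy": -10, "dz": 0}, {"dx": 0, "dy": -10, "dz": 0}, {"dx": 0, "dy": -10, "dz": 0}]'

```text
schema error: expected keys dx, dy, dz, spin, fingers
```

Run:
```python
from h import *
s=sensors.state();print(s["tool_pos"],s["orientation"][:,1],s["time_s"])
im,d=snapshot("wrist");cv2.imwrite("pics/w1.png",im[:,:,::-1]);np.savez("w1.npz",im=im,d=d,R=s["orientation"],p=s["tool_pos"])
```

```text
[0.43977889 0.30165806 0.26561084] [ 9.87542484e-01  1.57352588e-01 -7.52371273e-05] 0.8167
```

View pics/w1.png

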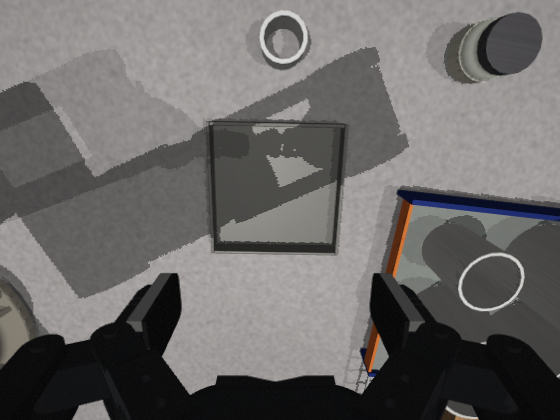

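The tray rim shows at about (210–347, 122–252) in this wrist view. All five keys are required in every row, so I'll resend.

Emit:
servo_tool --targets '[{"dx": 200, "dy": -280, "dz": 35, "spin": -0.43, "fingers": 0}, {"dx": 200, "dy": -280, "dz": 35, "spin": -0.43, "fingers": 0}, {"dx": 200, "dy": -280, "dz": 35, "spin": -0.43, "fingers": 0}, {"dx": 200, "dy": -280, "dz": 35, "spin": -0.43, "fingers": 0}, {"dx": 200, "dy": -280, "dz": 35, "spin": -0.43, "fingers": 0}, {"dx": 200, "dy": -280, "dz": 35, "spin": -0.43, "fingers": 0}, {"dx": 200, "dy": -280, "dz": 35, "spin": -0.43, "fingers": 0}, {"dx": 200, "dy": -280, "dz": 35, "spin": -0.43, "fingers": 0}]'

```text
time_s: 1.53
tool_pos: [0.6326, 0.0318, 0.2992]
orientation: [[0.263, 0.965, -0.0], [0.965, -0.263, 0.0], [-0.0, -0.0, -1.0]]
force: [0.9, 0.2, 0.4]
gripper_width: 0.0855
grip_force: 0.0
```

Emit:
servo_tool --targets '[{"dx": 0, "dy": 0, "dz": 0, "spin": 0, "fingers": 0}, {"dx": 0, "dy": 0, "dz": 0, "spin": 0, "fingers": 0}, {"dx": 0, "dy": 0, "dz": 0, "spin": 0, "fingers": 0}]'

```text
time_s: 1.78
tool_pos: [0.6314, 0.0337, 0.2985]
orientation: [[0.264, 0.965, -0.001], [0.965, -0.264, 0.0], [-0.0, -0.001, -1.0]]
force: [-1.1, -0.4, -0.1]
gripper_width: 0.0852
grip_force: 0.0
```

Run:
```python
from h import *
s=sensors.state();print(s["tool_pos"],s["orientation"][:,1],s["time_s"])
im,d=snapshot("wrist");cv2.imwrite("pics/w2.png",im[:,:,::-1]);np.savez("w2.npz",im=im,d=d,R=s["orientation"],p=s["tool_pos"])
```

```text
[0.63144452 0.03368561 0.29854922] [ 0.96462518 -0.26362161 -0.00138123] 1.7833
```

View pics/w2.png

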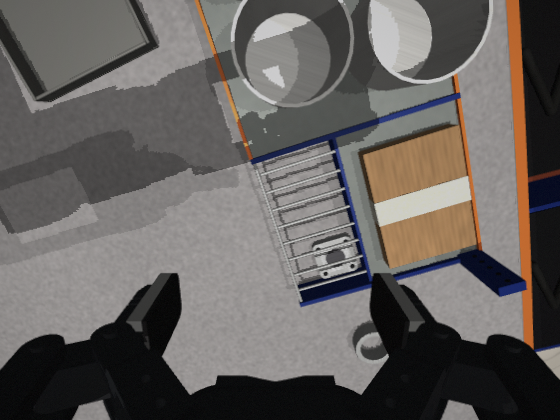

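Here the bay runs from (252,160) to (303,303), the plate is at about (336,257), and the back stop is the blue line from (335,140) to (368,275). I'll fit the bay, plate, tray and bar from colour masks and depth.

Run:
```python
from h import *
def hsv(im): return cv2.cvtColor(im,cv2.COLOR_RGB2HSV)
def load(f,n):
    z=np.load(f);st=dict(orientation=z["R"],tool_pos=z["p"]) if "R" in z else None
    C=cam(n,st);return z["im"],hsv(z["im"]),C,cloud(C,z["d"])
def line(p):
    vx,vy,x,y=cv2.fitLine(p.astype(np.float32),cv2.DIST_HUBER,0,.001,.001).ravel();return np.array([vx,vy]),np.array([x,y])
for f,n in (("w2.npz","wrist"),("top0.npz","top")):
    im,h,C,P=load(f,n)
    blue=(h[...,0]>105)&(h[...,0]<130)&(h[...,1]>150)
    Z=P[...,2];X=P[...,0];Y=P[...,1]
    B=blue&(X>.55)&(X<.9)&(Y<.12)&(Y>-.22)
    print(n,"blue z hist",np.histogram(Z[B],np.arange(-.005,.1,.005)))
    T=B&(Z>.044)&(Z<.062)
    Q=P[T]
    for nm,m in (("right",(Q[:,1]<-.125)&(Q[:,0]<.72)),("left",(Q[:,1]>.03)&(Q[:,0]<.7)),("back",(Q[:,1]>-.11)&(Q[:,1]<.03)&(Q[:,0]>.68)&(Q[:,0]<.76))):
        q=Q[m]
        if len(q)<8: print(nm,len(q));continue
        d,c=line(q[:,:2]);nn=np.array([-d[1],d[0]]);r=(q[:,:2]-c)@nn;t=(q[:,:2]-c)@d
        print(nm,len(q),"ang",np.degrees(np.arctan2(d[1],d[0])).round(2),"c",c.round(4),"thick",r.min().round(4),r.max().round(4),"ends",(c+d*t.min()).round(4),(c+d*t.max()).round(4),"z",q[:,2].mean().round(4))
    pl=(h[...,1]<60)&(Z>.008)&(Z<.018)&(X>.63)&(X<.74)&(Y<-.05)&(Y>-.15)
    pts=P[pl][:,:2];rr=cv2.minAreaRect((pts*1000).astype(np.float32));print("plate",pl.sum(),rr)
    tr=(Z>.024)&(Z<.034)&(X>.3)&(X<.56)&(Y>.17)&(Y<.42)
    if tr.sum()>20: print("tray",tr.sum(),cv2.minAreaRect((P[tr][:,:2]*1000).astype(np.float32)))
im,h,C,P=load("w1.npz","wrist");Z=P[...,2]
tr=(Z>.024)&(Z<.034)&(P[...,0]>.3)&(P[...,0]<.56)&(P[...,1]>.17)&(P[...,1]<.42)
print("tray w1",tr.sum(),cv2.minAreaRect((P[tr][:,:2]*1000).astype(np.float32)))
# bar in top
im,h,C,P=load("top0.npz","top");Z=P[...,2];reg=(P[...,1]<-.3)&(P[...,1]>-.46)&(P[...,0]>.4)&(P[...,0]<.66)
g=reg&(Z>.088);print("grip top",g.sum(),P[g].mean(0),cv2.minAreaRect((P[g][:,:2]*1000).astype(np.float32)))
b=(h[185:275,430:500,2]>165)&(h[185:275,430:500,1]<40)
v,u=np.nonzero(b);uv=np.c_[u+430,v+185];q=onplane(C,uv,.006)[:,:2]
print("bar px",len(q)); 
print(q[q[:,0].argsort()[::-1]][::12].round(3).tolist())
```

```text
wrist blue z hist (array([   0,   42,  106,   44,   52,  155,  168,  197,  187,  220, 1073,
       1070,   50,   66,   65,   60,   68,   74,   68,   76]), array([-0.005,  0.   ,  0.005,  0.01 ,  0.015,  0.02 ,  0.025,  0.03 ,
        0.035,  0.04 ,  0.045,  0.05 ,  0.055,  0.06 ,  0.065,  0.07 ,
        0.075,  0.08 ,  0.085,  0.09 ,  0.095]))
right 426 ang 3.29 c [ 0.6788 -0.1425] thick -0.0045 0.0152 ends [ 0.6164 -0.1461] [ 0.7184 -0.1403] z 0.0489
left 376 ang 2.44 c [0.654  0.0605] thick -0.0029 0.0027 ends [0.6078 0.0585] [0.6999 0.0624] z 0.0503
back 233 ang -87.76 c [ 0.7125 -0.0452] thick -0.0021 0.0019 ends [0.7096 0.0292] [ 0.715  -0.1097] z 0.0465
plate 1179 ((672.8136596679688, -112.46017456054688), (81.03727722167969, 61.80516815185547), 2.1416168212890625)
tray 1318 ((447.9881896972656, 244.4568634033203), (161.9379119873047, 79.71546173095703), 6.954657077789307)
top blue z hist (array([  1,  17,  25,  34,  38,  43,  53,  45,  54,  82, 287, 148,   9,
         8,   8,  11,   6,   7,   8,   8]), array([-0.005,  0.   ,  0.005,  0.01 ,  0.015,  0.02 ,  0.025,  0.03 ,
    
[... 699 characters left out ...]
28125), (160.53524780273438, 160.2764434814453), 7.9450483322143555)
grip top 105 [ 0.45962543 -0.3554037   0.09472352] ((459.716064453125, -356.3182678222656), (22.229368209838867, 22.0151424407959), 70.51112365722656)
bar px 329
[[0.62, -0.417], [0.615, -0.425], [0.61, -0.44], [0.605, -0.455], [0.598, -0.406], [0.59, -0.405], [0.58, -0.397], [0.573, -0.396], [0.565, -0.398], [0.555, -0.395], [0.54, -0.397], [0.535, -0.391], [0.53, -0.386], [0.525, -0.381], [0.521, -0.375], [0.518, -0.388], [0.513, -0.382], [0.508, -0.377], [0.503, -0.372], [0.499, -0.366], [0.496, -0.379], [0.491, -0.373], [0.486, -0.363], [0.484, -0.375], [0.479, -0.373], [0.461, -0.394], [0.456, -0.401], [0.445, -0.356]]
```

Emit:
servo_tool --targets '[{"dx": -172, "dy": -390, "dz": -60, "spin": -0.06, "fingers": 0}, {"dx": -172, "dy": -390, "dz": -60, "spin": -0.06, "fingers": 0}, {"dx": -172, "dy": -390, "dz": -60, "spin": -0.06, "fingers": 0}, {"dx": -172, "dy": -390, "dz": -60, "spin": -0.06, "fingers": 0}, {"dx": -172, "dy": -390, "dz": -60, "spin": -0.06, "fingers": 0}, {"dx": -172, "dy": -390, "dz": -60, "spin": -0.06, "fingers": 0}, {"dx": -172, "dy": -390, "dz": -60, "spin": -0.06, "fingers": 0}, {"dx": -172, "dy": -390, "dz": -60, "spin": -0.06, "fingers": 0}]'

```text
time_s: 2.5
tool_pos: [0.4977, -0.2682, 0.2527]
orientation: [[0.318, 0.948, 0.0], [0.948, -0.318, 0.0], [0.0, 0.0, -1.0]]
force: [2.0, -0.4, 0.8]
gripper_width: 0.0853
grip_force: 0.0
```

Emit:
servo_tool --targets '[{"dx": -38, "dy": -88, "dz": -12, "spin": 0, "fingers": 0}, {"dx": -38, "dy": -88, "dz": -12, "spin": 0, "fingers": 0}, {"dx": -38, "dy": -88, "dz": -12, "spin": 0, "fingers": 0}, {"dx": -38, "dy": -88, "dz": -12, "spin": 0, "fingers": 0}, {"dx": -38, "dy": -88, "dz": -12, "spin": 0, "fingers": 0}]'

```text
time_s: 2.92
tool_pos: [0.4607, -0.3553, 0.2406]
orientation: [[0.321, 0.947, -0.0], [0.947, -0.321, 0.001], [0.001, -0.0, -1.0]]
force: [0.3, -0.3, -0.4]
gripper_width: 0.0853
grip_force: 0.0
```

Run:
```python
from h import *
s=sensors.state();print(s["tool_pos"],s["orientation"][:,1],s["time_s"])
im,d=snapshot("wrist");cv2.imwrite("pics/w3.png",im[:,:,::-1]);np.savez("w3.npz",im=im,d=d,R=s["orientation"],p=s["tool_pos"])
C=cam("wrist",s);P=cloud(C,d);g=(P[...,2]>.088)&(P[...,2]<.105)&(abs(P[...,0]-.46)<.04)&(abs(P[...,1]+.356)<.04)
print(g.sum(),P[g].mean(0),cv2.minAreaRect((P[g][:,:2]*1000).astype(np.float32)))
```

```text
[ 0.46073535 -0.35531631  0.24062107] [ 9.47185063e-01 -3.20687211e-01 -4.11832177e-04] 2.9167
556 [ 0.46030599 -0.35754332  0.09545444] ((460.2189025878906, -358.44696044921875), (21.813724517822266, 21.255441665649414), 71.72937774658203)
```

View pics/w3.png

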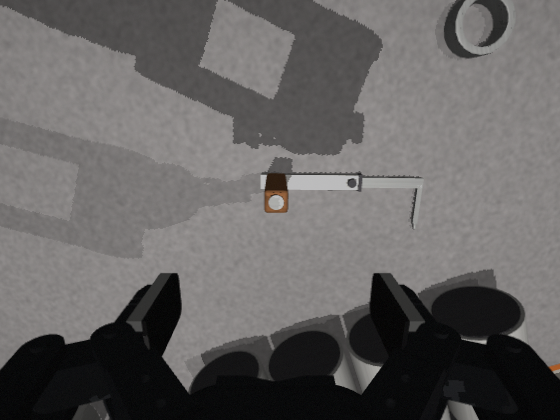

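The grip top is at (276,203), the sleeve and strip run along row 182 to the end at column 422, and the hook tip is at (415,228). I'll fit the bar's direction, length and axis.

Run:
```python
from h import *
z=np.load("w3.npz");im=z["im"];C=cam("wrist",dict(orientation=z["R"],tool_pos=z["p"]))
h=cv2.cvtColor(im,cv2.COLOR_RGB2HSV);g=im.max(2)
m=(g>150)&(h[...,1]<50);m[:172]=0;m[232:]=0;m[:,:288]=0;m[:,428:]=0
v,u=np.nonzero(m)
# sleeve/strip centre by column, hook right edge by row
cs=[];
for a,b,zz in ((292,345,.008),(366,405,.006)):
    for c in range(a,b):
        r=v[(u==c)&(v<196)]
        if len(r): cs.append(np.r_[onplane(C,[[c,(r.min()+r.max())/2]],zz)[0,:2],r.max()-r.min()+1])
cs=np.array(cs);l=cv2.fitLine(cs[:,:2].astype(np.float32),cv2.DIST_HUBER,0,.001,.001).ravel()
yaw=np.arctan2(l[1],l[0]);print("bar yaw",yaw,np.degrees(yaw),"line pt",l[2:],"w",cs[:,2].mean(),len(cs))
ex=np.array([np.cos(yaw),np.sin(yaw)]);ey=np.array([-ex[1],ex[0]])
e=[];
for r in range(188,226):
    c=u[(v==r)&(u>405)]
    if len(c): e.append(np.r_[onplane(C,[[c.max()+.5,r]],.006)[0,:2],onplane(C,[[c.min()-.5,r]],.006)[0,:2]])
e=np.array(e)
gp=np.array([.4602,-.3584]); 
P=cloud(C,z["d"]);q=P[(P[...,2]>.092)&(P[...,2]<.1)&(abs(P[...,0]-.46)<.03)&(abs(P[...,1]+.357)<.03)][:,:2]
px=(q-gp)@ex;py=(q-gp)@ey;gc=gp+ex*(px.min()+px.max())/2+ey*(py.min()+py.max())/2
print("grip",gc,np.ptp(px),np.ptp(py),"line offset at grip",(gc-l[2:])@ey)
print("far edge x", np.sort((e[:,:2]-gc)@ex)[[0,len(e)//2,-1]],"near",np.median((e[:,2:]-gc)@ex),"hook y min",((onplane(C,np.c_[u,v],.006)[:,:2]-gc)@ey).min())
tp=z["p"][:2];print("move",(gc-tp)*1000,"tool y yaw",np.arctan2(z["R"][1,1],z["R"][0,1]))
```

```text
bar yaw -0.33705112 -19.311605 line pt [ 0.536054   -0.38540256] w 12.956521739130435 92
grip [ 0.46021408 -0.3585567 ] 0.02120872456454371 0.021922958428426502 line offset at grip 0.0002546582202088213
far edge x [0.16956733 0.17185198 0.17262411] near 0.16743203717116883 hook y min -0.058971707656918095
move [-0.52126888 -3.24039541] tool y yaw -0.32645495636321914
```

Emit:
servo_tool --targets '[{"dx": -0.5, "dy": -3.2, "dz": -40, "spin": -0.01, "fingers": 0}, {"dx": -0.5, "dy": -3.2, "dz": -80, "spin": -0.01, "fingers": 0}, {"dx": -0.5, "dy": -3.2, "dz": -120, "spin": -0.01, "fingers": 0}, {"dx": -0.5, "dy": -3.2, "dz": -150, "spin": -0.01, "fingers": 0}, {"dx": -0.5, "dy": -3.2, "dz": -170, "spin": -0.01, "fingers": 0}, {"dx": -0.5, "dy": -3.2, "dz": -183, "spin": -0.01, "fingers": 0}, {"dx": -0.5, "dy": -3.2, "dz": -183, "spin": -0.01, "fingers": 0}, {"dx": -0.5, "dy": -3.2, "dz": -183, "spin": -0.01, "fingers": 0}]'

```text
time_s: 3.63
tool_pos: [0.461, -0.3586, 0.0581]
orientation: [[0.328, 0.945, -0.0], [0.945, -0.328, 0.0], [0.0, -0.0, -1.0]]
force: [0.4, -0.4, 0.5]
gripper_width: 0.0855
grip_force: 0.0
```

Emit:
servo_tool --newtons 70 --targets '[{"dx": 0, "dy": 0, "dz": 0, "spin": 0, "fingers": 255}, {"dx": 0, "dy": 0, "dz": 0, "spin": 0, "fingers": 255}, {"dx": 0, "dy": 0, "dz": 0, "spin": 0, "fingers": 255}, {"dx": 0, "dy": 0, "dz": 0, "spin": 0, "fingers": 255}, {"dx": 0, "dy": 0, "dz": 0, "spin": 0, "fingers": 255}, {"dx": 0, "dy": 0, "dz": 0, "spin": 0, "fingers": 255}, {"dx": 0, "dy": 0, "dz": 0, "spin": 0, "fingers": 255}, {"dx": 0, "dy": 0, "dz": 0, "spin": 0, "fingers": 255}]'

```text
time_s: 4.3
tool_pos: [0.4604, -0.3599, 0.0585]
orientation: [[0.33, 0.944, 0.001], [0.944, -0.33, -0.001], [-0.0, 0.001, -1.0]]
force: [-0.9, 0.5, 7.0]
gripper_width: 0.0213
grip_force: 69.6
```

Emit:
servo_tool --targets '[{"dx": -20, "dy": 10, "dz": 10, "spin": 0, "fingers": 255}, {"dx": -55, "dy": 25, "dz": 12, "spin": 0.05, "fingers": 255}, {"dx": -62, "dy": 60, "dz": 12, "spin": 0.12, "fingers": 255}, {"dx": -62, "dy": 95, "dz": 12, "spin": 0.19, "fingers": 255}, {"dx": -62, "dy": 130, "dz": 12, "spin": 0.26, "fingers": 255}, {"dx": -62, "dy": 165, "dz": 12, "spin": 0.33, "fingers": 255}, {"dx": -62, "dy": 200, "dz": 12, "spin": 0.376, "fingers": 255}, {"dx": -62, "dy": 230, "dz": 12, "spin": 0.376, "fingers": 255}]'

```text
time_s: 4.97
tool_pos: [0.3973, -0.1277, 0.0697]
orientation: [[-0.043, 0.999, -0.001], [0.999, 0.043, 0.0], [0.0, -0.001, -1.0]]
force: [0.7, -0.7, -2.3]
gripper_width: 0.021
grip_force: 69.5
```

Emit:
servo_tool --targets '[{"dx": 0, "dy": 35, "dz": 0, "spin": 0, "fingers": 255}, {"dx": 0, "dy": 70, "dz": 0, "spin": 0, "fingers": 255}, {"dx": 0, "dy": 95, "dz": 0, "spin": 0, "fingers": 255}, {"dx": 0, "dy": 104, "dz": 0, "spin": 0, "fingers": 255}, {"dx": 0, "dy": 104, "dz": 0, "spin": 0, "fingers": 255}, {"dx": 0, "dy": 104, "dz": 0, "spin": 0, "fingers": 255}]'

```text
time_s: 5.47
tool_pos: [0.3982, -0.0255, 0.0697]
orientation: [[-0.042, 0.999, 0.0], [0.999, 0.042, -0.0], [-0.0, 0.0, -1.0]]
force: [0.4, -1.0, -3.3]
gripper_width: 0.0211
grip_force: 69.5
```

Run:
```python
from h import *
s=sensors.state();print(s["tool_pos"],np.arctan2(s["orientation"][1,1],s["orientation"][0,1]),s["time_s"],s["force"],s["ft_torque"])
im,d=snapshot("top");np.savez("t2.npz",im=im,d=d);im2,d2=snapshot("wrist");np.savez("w4.npz",im=im2,d=d2,R=s["orientation"],p=s["tool_pos"])
a=cv2.resize(im[150:290,250:380],None,fx=4,fy=4,interpolation=cv2.INTER_CUBIC)
cv2.imwrite("pics/c4.png",np.hstack([a[:420],cv2.resize(im2[:,130:390],(260,420))])[:,:,::-1])
```

```text
[ 0.3982462  -0.02553154  0.06973682] 0.041691266574632076 5.4667 [ 0.358052   -0.98064321 -3.32159676] [ 0.05106662  0.05838427 -0.01026094]
```

View pics/c4.png

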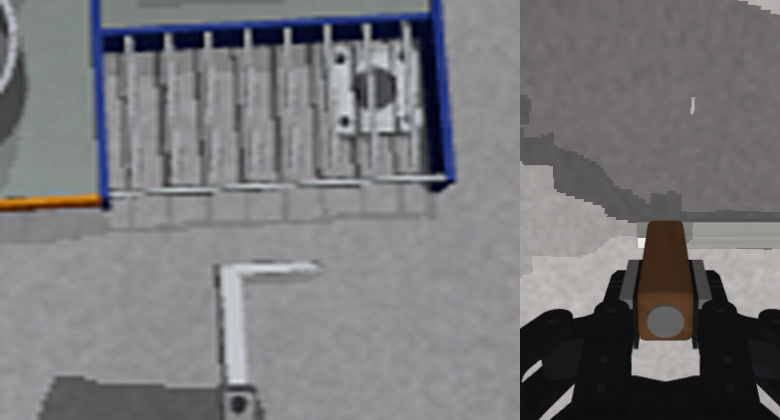

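The bar is square to the bay. The hook's far edge is just in front of the mouth at crop row 265, and its tip is clear to the left of the plate. I'll lower it and slide in.

Emit:
servo_tool --targets '[{"dx": 0, "dy": 0, "dz": -9.5, "spin": 0, "fingers": 255}, {"dx": 15, "dy": 0.6, "dz": -9.5, "spin": 0, "fingers": 255}, {"dx": 35, "dy": 1.4, "dz": -9.5, "spin": 0, "fingers": 255}, {"dx": 60, "dy": 2.4, "dz": -9.5, "spin": 0, "fingers": 255}, {"dx": 85, "dy": 3.4, "dz": -9.5, "spin": 0, "fingers": 255}, {"dx": 105, "dy": 4.2, "dz": -9.5, "spin": 0, "fingers": 255}, {"dx": 118, "dy": 4.7, "dz": -9.5, "spin": 0, "fingers": 255}, {"dx": 124, "dy": 5, "dz": -9.5, "spin": 0, "fingers": 255}]'

```text
time_s: 6.23
tool_pos: [0.5245, -0.022, 0.0602]
orientation: [[-0.038, 0.999, 0.002], [0.999, 0.038, -0.0], [-0.0, 0.002, -1.0]]
force: [0.2, 1.1, -2.3]
gripper_width: 0.0212
grip_force: 69.6
```

Emit:
servo_tool --targets '[{"dx": 0, "dy": 0, "dz": 0, "spin": 0, "fingers": 255}, {"dx": 0, "dy": 0, "dz": 0, "spin": 0, "fingers": 255}]'

```text
time_s: 6.4
tool_pos: [0.5212, -0.0213, 0.0598]
orientation: [[-0.039, 0.999, -0.002], [0.999, 0.039, -0.0], [0.0, -0.002, -1.0]]
force: [-0.6, 0.4, -1.9]
gripper_width: 0.021
grip_force: 69.6
```

Run:
```python
from h import *
s=sensors.state();print(s["tool_pos"],np.arctan2(s["orientation"][1,1],s["orientation"][0,1]),s["time_s"],s["force"])
im,d=snapshot("top");np.savez("t3.npz",im=im,d=d)
a=cv2.resize(im[145:225,265:375],None,fx=7,fy=7,interpolation=cv2.INTER_CUBIC)
cv2.imwrite("pics/c5.png",a[:,:,::-1])
```

```text
[ 0.52119405 -0.02130092  0.05981584] 0.038908566980844536 6.4 [-0.62422948  0.40202398 -1.93228898]
```

View pics/c5.png

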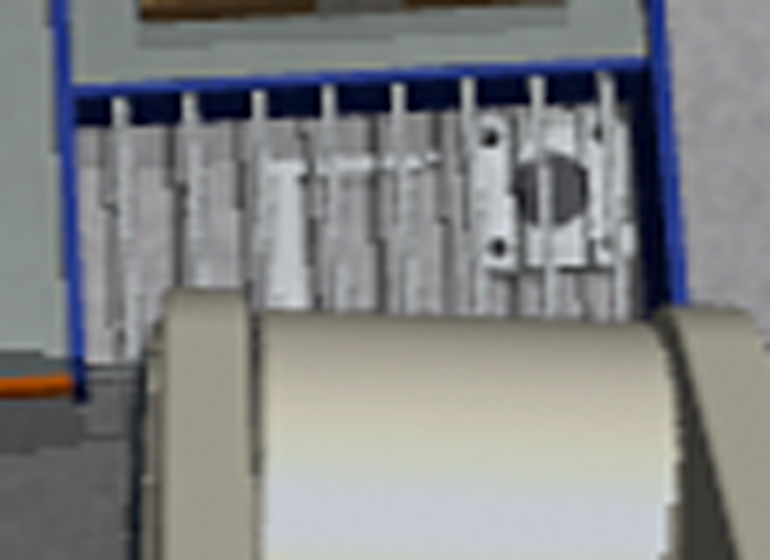

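The hook is visible in the bay: far edge at row 153, tip at (438,155). The plate's left edge is at about column 475, so roughly 14 mm clear. I'll advance 8 mm, then feel for the back stop.

Emit:
servo_tool --targets '[{"dx": 2, "dy": 0.1, "dz": 0, "spin": 0, "fingers": 255}, {"dx": 4, "dy": 0.2, "dz": 0, "spin": 0, "fingers": 255}, {"dx": 6, "dy": 0.2, "dz": 0, "spin": 0, "fingers": 255}, {"dx": 7, "dy": 0.3, "dz": 0, "spin": 0, "fingers": 255}, {"dx": 8, "dy": 0.3, "dz": 0, "spin": 0, "fingers": 255}, {"dx": 8, "dy": 0.3, "dz": 0, "spin": 0, "fingers": 255}]'

```text
time_s: 6.95
tool_pos: [0.5304, -0.0202, 0.0603]
orientation: [[-0.04, 0.999, 0.0], [0.999, 0.04, -0.0], [-0.0, 0.0, -1.0]]
force: [-0.0, -0.3, -2.5]
gripper_width: 0.0211
grip_force: 69.6
```

Run:
```python
from h import *
s=sensors.state();print(s["tool_pos"],s["force"],s["ft_torque"])
z=np.load("t3.npz");C=cam("top")
print(onplane(C,[[265+438/7,145+158/7],[265+300/7,145+153/7]],.007))
im,d=snapshot("top");C2=C
# back stop bottom line: bench just visible at col ~300/7: dark->grey transition
for c in (307,316,326):
    col=im[145:185,c].astype(int);print(c,[tuple(x) for x in col[10:26]])
print(onplane(C,[[307.8,162.5],[326,162]],0))
```

```text
[ 0.53040435 -0.02017952  0.06027857] [-0.01954369 -0.30342956 -2.51856555] [-0.00157103  0.06715083  0.07515438]
[[ 0.69289671 -0.07120254  0.007     ]
 [ 0.6951468  -0.02183283  0.007     ]]
307 [(np.int64(90), np.int64(102), np.int64(136)), (np.int64(45), np.int64(64), np.int64(142)), (np.int64(12), np.int64(22), np.int64(62)), (np.int64(8), np.int64(16), np.int64(41)), (np.int64(4), np.int64(12), np.int64(39)), (np.int64(4), np.int64(12), np.int64(41)), (np.int64(21), np.int64(26), np.int64(47)), (np.int64(105), np.int64(104), np.int64(105)), (np.int64(101), np.int64(100), np.int64(101)), (np.int64(161), np.int64(165), np.int64(166)), (np.int64(167), np.int64(171), np.int64(174)), (np.int64(120), np.int64(123), np.int64(125)), (np.int64(141), np.int64(141), np.int64(143)), (np.int64(162), np.int64(163), np.int64(165)), (np.int64(162), np.int64(163), np.int64(165)), (np.int64(163), np.int64(164), np.int64(167))]
316 [(np.int64(53), np.int64(69), np.int64(139)), (np.int64(32), np.int64(50), np.int64(121)), (np.int64(7), np.int64(15), np.int64(49)), (np.int64(7), np.int64(13), np.in
[... 691 characters left out ...]
4(42)), (np.int64(7), np.int64(13), np.int64(40)), (np.int64(5), np.int64(13), np.int64(40)), (np.int64(22), np.int64(28), np.int64(52)), (np.int64(100), np.int64(99), np.int64(99)), (np.int64(98), np.int64(97), np.int64(99)), (np.int64(85), np.int64(86), np.int64(87)), (np.int64(116), np.int64(120), np.int64(121)), (np.int64(98), np.int64(98), np.int64(100)), (np.int64(130), np.int64(130), np.int64(132)), (np.int64(152), np.int64(150), np.int64(152)), (np.int64(152), np.int64(151), np.int64(153)), (np.int64(153), np.int64(153), np.int64(155)), (np.int64(154), np.int64(152), np.int64(156))]
[[ 7.08060893e-01 -2.24243599e-02  0.00000000e+00]
 [ 7.08969451e-01 -6.84658819e-02 -1.11022302e-16]]
```

Emit:
servo_tool --targets '[{"dx": 1, "dy": 0, "dz": 0, "spin": 0, "fingers": 255}, {"dx": 2, "dy": 0.1, "dz": 0, "spin": 0, "fingers": 255}, {"dx": 3, "dy": 0.1, "dz": 0, "spin": 0, "fingers": 255}, {"dx": 3, "dy": 0.1, "dz": 0, "spin": 0, "fingers": 255}]'

```text
time_s: 7.33
tool_pos: [0.5335, -0.0201, 0.0603]
orientation: [[-0.04, 0.999, 0.0], [0.999, 0.04, -0.0], [-0.0, 0.0, -1.0]]
force: [0.1, -0.2, -2.0]
gripper_width: 0.0212
grip_force: 69.6
```

Emit:
servo_tool --targets '[{"dx": 0.5, "dy": 0, "dz": 0, "spin": 0, "fingers": 255}, {"dx": 1, "dy": 0, "dz": 0, "spin": 0, "fingers": 255}, {"dx": 1, "dy": 0, "dz": 0, "spin": 0, "fingers": 255}]'

```text
time_s: 7.58
tool_pos: [0.5343, -0.0201, 0.0602]
orientation: [[-0.04, 0.999, 0.0], [0.999, 0.04, -0.0], [-0.0, 0.0, -1.0]]
force: [0.8, -0.1, -2.0]
gripper_width: 0.0212
grip_force: 69.6
```

Emit:
servo_tool --targets '[{"dx": 0.5, "dy": 0, "dz": 0, "spin": 0, "fingers": 255}, {"dx": 1, "dy": 0, "dz": 0, "spin": 0, "fingers": 255}, {"dx": 1, "dy": 0, "dz": 0, "spin": 0, "fingers": 255}]'

```text
time_s: 7.83
tool_pos: [0.5353, -0.0201, 0.0603]
orientation: [[-0.04, 0.999, 0.0], [0.999, 0.04, -0.0], [-0.0, 0.0, -1.0]]
force: [-1.2, 0.7, -2.7]
gripper_width: 0.0217
grip_force: 69.6
```

Emit:
servo_tool --targets '[{"dx": 0.5, "dy": 0, "dz": 0, "spin": 0, "fingers": 255}, {"dx": 1, "dy": 0, "dz": 0, "spin": 0, "fingers": 255}, {"dx": 1, "dy": 0, "dz": 0, "spin": 0, "fingers": 255}]'

```text
time_s: 8.08
tool_pos: [0.5363, -0.0201, 0.0602]
orientation: [[-0.04, 0.999, 0.0], [0.999, 0.04, 0.0], [0.0, 0.0, -1.0]]
force: [1.1, 0.1, -2.3]
gripper_width: 0.0213
grip_force: 69.6
```

Emit:
servo_tool --targets '[{"dx": 0.5, "dy": 0, "dz": 0, "spin": 0, "fingers": 255}, {"dx": 1, "dy": 0, "dz": 0, "spin": 0, "fingers": 255}, {"dx": 1, "dy": 0, "dz": 0, "spin": 0, "fingers": 255}]'

```text
time_s: 8.33
tool_pos: [0.5373, -0.0201, 0.0602]
orientation: [[-0.04, 0.999, 0.0], [0.999, 0.04, 0.0], [0.0, 0.0, -1.0]]
force: [0.3, -0.4, -2.6]
gripper_width: 0.021
grip_force: 69.6
```

Emit:
servo_tool --targets '[{"dx": 0.5, "dy": 0, "dz": 0, "spin": 0, "fingers": 255}, {"dx": 1, "dy": 0, "dz": 0, "spin": 0, "fingers": 255}, {"dx": 1, "dy": 0, "dz": 0, "spin": 0, "fingers": 255}]'

```text
time_s: 8.58
tool_pos: [0.5381, -0.0201, 0.0602]
orientation: [[-0.04, 0.999, -0.0], [0.999, 0.04, -0.0], [-0.0, -0.0, -1.0]]
force: [0.3, 0.8, -1.0]
gripper_width: 0.0207
grip_force: 69.6
```

Emit:
servo_tool --targets '[{"dx": 0.5, "dy": 0, "dz": 0, "spin": 0, "fingers": 255}, {"dx": 1, "dy": 0, "dz": 0, "spin": 0, "fingers": 255}, {"dx": 1, "dy": 0, "dz": 0, "spin": 0, "fingers": 255}]'

```text
time_s: 8.83
tool_pos: [0.5382, -0.0201, 0.0599]
orientation: [[-0.04, 0.999, -0.002], [0.999, 0.04, 0.0], [0.0, -0.002, -1.0]]
force: [-4.3, 0.5, -0.3]
gripper_width: 0.0214
grip_force: 69.8
```

The stop is felt at TCP x of about 0.538, with roughly 4 N. I'll ease off until it's just clear, then sweep right along the stop.

Emit:
servo_tool --targets '[{"dx": -1, "dy": 0, "dz": 0, "spin": 0, "fingers": 255}, {"dx": -1, "dy": -2, "dz": 0, "spin": 0, "fingers": 255}, {"dx": -0.8, "dy": -5, "dz": 0, "spin": 0, "fingers": 255}, {"dx": -0.7, "dy": -8, "dz": 0, "spin": 0, "fingers": 255}, {"dx": -0.7, "dy": -8, "dz": 0, "spin": 0, "fingers": 255}]'

```text
time_s: 9.25
tool_pos: [0.5385, -0.0286, 0.0602]
orientation: [[-0.04, 0.999, -0.0], [0.999, 0.04, -0.0], [-0.0, -0.0, -1.0]]
force: [-1.5, 0.8, -3.0]
gripper_width: 0.021
grip_force: 69.6
```

Emit:
servo_tool --targets '[{"dx": 0.1, "dy": -2, "dz": 0, "spin": 0, "fingers": 255}, {"dx": 0.1, "dy": -4, "dz": 0, "spin": 0, "fingers": 255}, {"dx": 0.2, "dy": -6, "dz": 0, "spin": 0, "fingers": 255}, {"dx": 0.2, "dy": -6, "dz": 0, "spin": 0, "fingers": 255}]'

```text
time_s: 9.58
tool_pos: [0.5388, -0.0345, 0.0602]
orientation: [[-0.04, 0.999, 0.0], [0.999, 0.04, -0.0], [-0.0, 0.0, -1.0]]
force: [-2.0, 0.6, -2.6]
gripper_width: 0.021
grip_force: 69.6
```

Emit:
servo_tool --targets '[{"dx": 0, "dy": -2, "dz": 0, "spin": 0, "fingers": 255}, {"dx": 0, "dy": -4, "dz": 0, "spin": 0, "fingers": 255}, {"dx": 0.1, "dy": -6, "dz": 0, "spin": 0, "fingers": 255}, {"dx": 0.1, "dy": -6, "dz": 0, "spin": 0, "fingers": 255}]'

```text
time_s: 9.92
tool_pos: [0.539, -0.0405, 0.0603]
orientation: [[-0.04, 0.999, 0.0], [0.999, 0.04, -0.0], [-0.0, 0.0, -1.0]]
force: [-0.7, -0.2, -2.5]
gripper_width: 0.0208
grip_force: 69.6
```

Emit:
servo_tool --targets '[{"dx": 0.1, "dy": -2, "dz": 0, "spin": 0, "fingers": 255}, {"dx": 0.2, "dy": -4, "dz": 0, "spin": 0, "fingers": 255}, {"dx": 0.2, "dy": -6, "dz": 0, "spin": 0, "fingers": 255}, {"dx": 0.2, "dy": -6, "dz": 0, "spin": 0, "fingers": 255}]'

```text
time_s: 10.25
tool_pos: [0.5392, -0.0465, 0.0603]
orientation: [[-0.04, 0.999, 0.0], [0.999, 0.04, -0.0], [-0.0, 0.0, -1.0]]
force: [-0.3, 0.2, -2.3]
gripper_width: 0.0211
grip_force: 69.6
```

Emit:
servo_tool --targets '[{"dx": 0.1, "dy": -2, "dz": 0, "spin": 0, "fingers": 255}, {"dx": 0.2, "dy": -5, "dz": 0, "spin": 0, "fingers": 255}, {"dx": 0.3, "dy": -8, "dz": 0, "spin": 0, "fingers": 255}, {"dx": 0.4, "dy": -11, "dz": 0, "spin": 0, "fingers": 255}, {"dx": 0.4, "dy": -11, "dz": 0, "spin": 0, "fingers": 255}]'

```text
time_s: 10.67
tool_pos: [0.5397, -0.0577, 0.0603]
orientation: [[-0.04, 0.999, 0.0], [0.999, 0.04, -0.0], [-0.0, 0.0, -1.0]]
force: [0.8, 1.0, -3.0]
gripper_width: 0.0208
grip_force: 69.6
```

Emit:
servo_tool --targets '[{"dx": 0.1, "dy": -3, "dz": 0, "spin": 0, "fingers": 255}, {"dx": 0.2, "dy": -6, "dz": 0, "spin": 0, "fingers": 255}, {"dx": 0.3, "dy": -9, "dz": 0, "spin": 0, "fingers": 255}, {"dx": 0.4, "dy": -12, "dz": 0, "spin": 0, "fingers": 255}, {"dx": 0.4, "dy": -12, "dz": 0, "spin": 0, "fingers": 255}]'

```text
time_s: 11.08
tool_pos: [0.5401, -0.0698, 0.0603]
orientation: [[-0.04, 0.999, 0.001], [0.999, 0.04, -0.0], [-0.0, 0.001, -1.0]]
force: [1.7, 0.3, -2.2]
gripper_width: 0.0213
grip_force: 69.5
```

Run:
```python
from h import *
s=sensors.state();print(s["tool_pos"],s["force"],s["ft_torque"])
im,d=snapshot("top");np.savez("t4.npz",im=im,d=d)
im2,d2=snapshot("scene")
a=cv2.resize(im[145:205,295:375],None,fx=5,fy=5,interpolation=cv2.INTER_CUBIC)
b=cv2.resize(im2[220:300,200:280],None,fx=3.75,fy=3.75,interpolation=cv2.INTER_CUBIC)
cv2.imwrite("pics/c6.png",np.hstack([a,b])[:,:,::-1])
```

```text
[ 0.54009453 -0.06975062  0.06030707] [ 1.66564469  0.31274758 -2.1885566 ] [-0.00532147 -0.20127668  0.04255621]
```

View pics/c6.png

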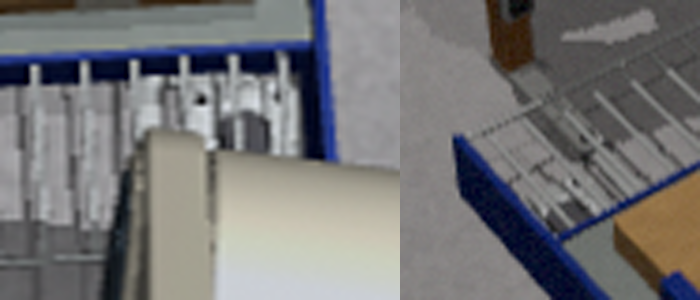

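The strip stands just left of the plate and the hook is behind it. Fx of +1.7 N suggests it is bearing. I'll draw the plate out gently.

Emit:
servo_tool --targets '[{"dx": -0.5, "dy": 0, "dz": 0, "spin": 0, "fingers": 255}, {"dx": -1, "dy": 0, "dz": 0, "spin": 0, "fingers": 255}, {"dx": -1.5, "dy": -0.1, "dz": 0, "spin": 0, "fingers": 255}, {"dx": -2, "dy": -0.1, "dz": 0, "spin": 0, "fingers": 255}, {"dx": -3, "dy": -0.1, "dz": 0, "spin": 0, "fingers": 255}, {"dx": -4, "dy": -0.2, "dz": 0, "spin": 0, "fingers": 255}, {"dx": -5, "dy": -0.2, "dz": 0, "spin": 0, "fingers": 255}, {"dx": -6, "dy": -0.2, "dz": 0, "spin": 0, "fingers": 255}]'

```text
time_s: 11.85
tool_pos: [0.5337, -0.0693, 0.0603]
orientation: [[-0.04, 0.999, 0.0], [0.999, 0.04, 0.0], [0.0, 0.0, -1.0]]
force: [0.8, 0.0, -2.2]
gripper_width: 0.0209
grip_force: 69.6
```

Emit:
servo_tool --targets '[{"dx": -2, "dy": -0.1, "dz": 0, "spin": 0, "fingers": 255}, {"dx": -4, "dy": -0.2, "dz": 0, "spin": 0, "fingers": 255}, {"dx": -6, "dy": -0.3, "dz": 0, "spin": 0, "fingers": 255}, {"dx": -9, "dy": -0.4, "dz": 0, "spin": 0, "fingers": 255}, {"dx": -12, "dy": -0.5, "dz": 0, "spin": 0, "fingers": 255}, {"dx": -15, "dy": -0.6, "dz": 0, "spin": 0, "fingers": 255}, {"dx": -18, "dy": -0.8, "dz": 0, "spin": 0, "fingers": 255}, {"dx": -20, "dy": -0.9, "dz": 0, "spin": 0, "fingers": 255}]'

```text
time_s: 12.52
tool_pos: [0.5133, -0.0702, 0.0602]
orientation: [[-0.04, 0.999, -0.0], [0.999, 0.04, -0.0], [0.0, -0.0, -1.0]]
force: [1.5, 0.4, -1.9]
gripper_width: 0.0212
grip_force: 69.6
```

Emit:
servo_tool --targets '[{"dx": -3, "dy": -0.1, "dz": 0, "spin": 0, "fingers": 255}, {"dx": -7, "dy": -0.3, "dz": 0, "spin": 0, "fingers": 255}, {"dx": -12, "dy": -0.5, "dz": 0, "spin": 0, "fingers": 255}, {"dx": -17, "dy": -0.7, "dz": 0, "spin": 0, "fingers": 255}, {"dx": -22, "dy": -0.9, "dz": 0, "spin": 0, "fingers": 255}, {"dx": -27, "dy": -1.1, "dz": 0, "spin": 0, "fingers": 255}, {"dx": -31, "dy": -1.2, "dz": 0, "spin": 0, "fingers": 255}, {"dx": -33, "dy": -1.3, "dz": 0, "spin": 0, "fingers": 255}]'

```text
time_s: 13.18
tool_pos: [0.48, -0.0715, 0.0602]
orientation: [[-0.04, 0.999, -0.0], [0.999, 0.04, 0.0], [0.0, -0.0, -1.0]]
force: [2.3, 0.0, -2.0]
gripper_width: 0.0212
grip_force: 69.7
```

```bash
cat > plate.py <<'E'
from h import *
def hsv(im): return cv2.cvtColor(im,cv2.COLOR_RGB2HSV)
def plate(n="top"):
    s=sensors.state();im,d=snapshot(n);C=cam(n,s);P=cloud(C,d);Z=P[...,2]
    m=(Z>.009)&(Z<.016)&(im.min(2)>100)
    n_,l,st,c=cv2.connectedComponentsWithStats(cv2.morphologyEx(m.astype(np.uint8),cv2.MORPH_OPEN,np.ones((2,2))))
    for i in range(1,n_):
        if st[i,4]>60: print(n,st[i],P[l==i].mean(0).round(4),cv2.minAreaRect((P[l==i][:,:2]*1000).astype(np.float32)))
    return s,im,d
E
python3 - <<'E'
from plate import *
s,im,d=plate();print(s["tool_pos"],s["force"])
cv2.imwrite("pics/c7.png",cv2.resize(im[145:265,265:385],None,fx=4,fy=4)[:,:,::-1])
E
```

```text
top [335 186   9  10  61] [ 0.6335 -0.0964  0.0182] ((630.12841796875, -95.57657623291016), (17.214994430541992, 30.85157012939453), 80.35039520263672)
top [335 196  23  13 168] [ 0.6022 -0.113   0.0223] ((550.41259765625, -37.960723876953125), (43.9579963684082, 251.39678955078125), 35.53477096557617)
top [293 409  31  11 239] [ 0.1166 -0.0135  0.0348] ((270.337158203125, 32.237762451171875), (375.26177978515625, 64.1929931640625), 15.109289169311523)
[ 0.48000426 -0.07149534  0.06020642] [ 2.30938251  0.01712902 -1.98750473]
```

View pics/c7.png

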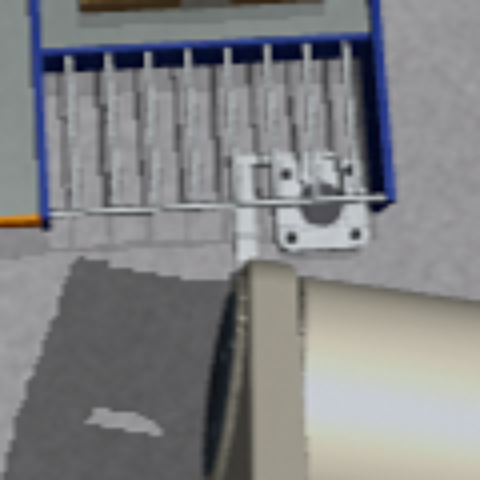

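The plate is coming out square, at crop (275–370, 150–250), with the hook behind it. I've now viewed 11 pictures against the limit of 10, so from here I'll use numbers only. Continuing the draw.

Emit:
servo_tool --targets '[{"dx": -3, "dy": -0.1, "dz": 0, "spin": 0, "fingers": 255}, {"dx": -8, "dy": -0.3, "dz": 0, "spin": 0, "fingers": 255}, {"dx": -14, "dy": -0.6, "dz": 0, "spin": 0, "fingers": 255}, {"dx": -21, "dy": -0.8, "dz": 0, "spin": 0, "fingers": 255}, {"dx": -28, "dy": -1.1, "dz": 0, "spin": 0, "fingers": 255}, {"dx": -35, "dy": -1.4, "dz": 0, "spin": 0, "fingers": 255}, {"dx": -41, "dy": -1.6, "dz": 0, "spin": 0, "fingers": 255}, {"dx": -44, "dy": -1.8, "dz": 0, "spin": 0, "fingers": 255}]'

```text
time_s: 13.9
tool_pos: [0.4355, -0.0733, 0.0602]
orientation: [[-0.04, 0.999, -0.001], [0.999, 0.04, 0.0], [0.0, -0.001, -1.0]]
force: [0.9, 0.9, -2.8]
gripper_width: 0.0213
grip_force: 69.6
```

Emit:
servo_tool --targets '[{"dx": -4, "dy": -0.1, "dz": 0, "spin": 0, "fingers": 255}, {"dx": -10, "dy": -0.4, "dz": 0, "spin": 0, "fingers": 255}, {"dx": -17, "dy": -0.7, "dz": 0, "spin": 0, "fingers": 255}, {"dx": -25, "dy": -1, "dz": 0, "spin": 0, "fingers": 255}, {"dx": -33, "dy": -1.3, "dz": 0, "spin": 0, "fingers": 255}, {"dx": -41, "dy": -1.6, "dz": 0, "spin": 0, "fingers": 255}, {"dx": -47, "dy": -1.9, "dz": 0, "spin": 0, "fingers": 255}, {"dx": -50, "dy": -2, "dz": 0, "spin": 0, "fingers": 255}]'

```text
time_s: 14.57
tool_pos: [0.3856, -0.0753, 0.0602]
orientation: [[-0.04, 0.999, -0.001], [0.999, 0.04, 0.0], [0.0, -0.001, -1.0]]
force: [1.9, -0.0, -1.7]
gripper_width: 0.0211
grip_force: 69.6
```

Run:
```python
from plate import *
s,im,d=plate();print(s["tool_pos"],s["force"],s["time_s"])
plate("scene")
```

```text
top [336 223  25  24 384] [ 0.5235 -0.1157  0.0158] ((509.6351318359375, -45.31953430175781), (60.06462860107422, 209.7513885498047), 11.396736145019531)
top [294 409  25  11 196] [ 0.1164 -0.0085  0.0331] ((273.55224609375, 32.489768981933594), (370.506591796875, 51.72886657714844), 13.452226638793945)
[ 0.38556657 -0.07527851  0.06019701] [ 1.91999513 -0.02794919 -1.73381116] 14.5667
scene [133 143  17  11 108] [ 0.0493 -0.0992  0.0133] ((48.92253494262695, -100.7214584350586), (75.85418701171875, 34.81504821777344), 7.7702107429504395)
scene [197 232  29  19 231] [ 0.5359 -0.1181  0.0148] ((944.035888671875, -273.1818542480469), (67.00570678710938, 947.8428344726562), 69.0174560546875)
```

The plate is out at about (0.524, -0.116), roughly 90 mm in front of the mouth. Next I'll unload the hook, lift the bar over the plate and carry it to the right.

Emit:
servo_tool --targets '[{"dx": 1.5, "dy": 0, "dz": 0, "spin": 0, "fingers": 255}, {"dx": 3, "dy": 0, "dz": 0, "spin": 0, "fingers": 255}, {"dx": 3, "dy": 0, "dz": 8, "spin": 0, "fingers": 255}, {"dx": 3, "dy": 0, "dz": 25, "spin": 0, "fingers": 255}, {"dx": 3, "dy": 0, "dz": 35, "spin": 0, "fingers": 255}, {"dx": 8, "dy": -30, "dz": 35, "spin": 0, "fingers": 255}, {"dx": 15, "dy": -65, "dz": 35, "spin": 0, "fingers": 255}, {"dx": 20, "dy": -100, "dz": 35, "spin": 0, "fingers": 255}]'

```text
time_s: 15.33
tool_pos: [0.4077, -0.1763, 0.0962]
orientation: [[-0.042, 0.999, 0.001], [0.999, 0.042, -0.0], [-0.001, 0.001, -1.0]]
force: [0.8, -0.6, -2.2]
gripper_width: 0.0212
grip_force: 69.6
```

Emit:
servo_tool --targets '[{"dx": 5, "dy": -35, "dz": 0, "spin": 0, "fingers": 255}, {"dx": 10, "dy": -70, "dz": 0, "spin": 0, "fingers": 255}, {"dx": 15, "dy": -100, "dz": 0, "spin": 0, "fingers": 255}, {"dx": 20, "dy": -125, "dz": 0, "spin": 0, "fingers": 255}, {"dx": 20, "dy": -130, "dz": -10, "spin": 0, "fingers": 255}, {"dx": 20, "dy": -130, "dz": -25, "spin": 0, "fingers": 255}, {"dx": 20, "dy": -130, "dz": -33, "spin": 0, "fingers": 255}, {"dx": 20, "dy": -130, "dz": -35, "spin": 0, "fingers": 255}]'

```text
time_s: 16.0
tool_pos: [0.4256, -0.3042, 0.0588]
orientation: [[-0.04, 0.999, -0.003], [0.999, 0.04, 0.002], [0.002, -0.003, -1.0]]
force: [-0.4, 0.1, -1.3]
gripper_width: 0.0211
grip_force: 69.8
```

Emit:
servo_tool --targets '[{"dx": 0, "dy": 0, "dz": -0.5, "spin": 0, "fingers": 255}, {"dx": 0, "dy": 0, "dz": -1, "spin": 0, "fingers": 255}, {"dx": 0, "dy": 0, "dz": -1, "spin": 0, "fingers": 255}]'

```text
time_s: 16.25
tool_pos: [0.4272, -0.3051, 0.0597]
orientation: [[-0.041, 0.999, 0.0], [0.999, 0.041, -0.0], [-0.0, 0.0, -1.0]]
force: [0.0, 0.1, -2.1]
gripper_width: 0.0211
grip_force: 69.6
```

Emit:
servo_tool --targets '[{"dx": 0, "dy": 0, "dz": -0.5, "spin": 0, "fingers": 255}, {"dx": 0, "dy": 0, "dz": -1, "spin": 0, "fingers": 255}, {"dx": 0, "dy": 0, "dz": -1, "spin": 0, "fingers": 255}]'

```text
time_s: 16.5
tool_pos: [0.427, -0.3053, 0.0585]
orientation: [[-0.04, 0.999, 0.0], [0.999, 0.04, -0.0], [-0.0, 0.0, -1.0]]
force: [0.1, 0.1, -2.9]
gripper_width: 0.0212
grip_force: 69.6
```

Emit:
servo_tool --targets '[{"dx": 0, "dy": 0, "dz": -0.5, "spin": 0, "fingers": 255}, {"dx": 0, "dy": 0, "dz": -1, "spin": 0, "fingers": 255}, {"dx": 0, "dy": 0, "dz": -1, "spin": 0, "fingers": 255}]'

```text
time_s: 16.75
tool_pos: [0.427, -0.3054, 0.0585]
orientation: [[-0.04, 0.999, 0.0], [0.999, 0.04, -0.0], [-0.0, 0.0, -1.0]]
force: [-3.3, 2.9, 13.8]
gripper_width: 0.0208
grip_force: 72.0
```

Emit:
servo_tool --targets '[{"dx": 0, "dy": 0, "dz": 0.8, "spin": 0, "fingers": 255}, {"dx": 0, "dy": 0, "dz": 0.8, "spin": 0, "fingers": 0}, {"dx": 0, "dy": 0, "dz": 0.8, "spin": 0, "fingers": 0}, {"dx": 0, "dy": 0, "dz": 0.8, "spin": 0, "fingers": 0}, {"dx": 0, "dy": 0, "dz": 0.8, "spin": 0, "fingers": 0}, {"dx": 0, "dy": 0, "dz": 0.8, "spin": 0, "fingers": 0}, {"dx": 0, "dy": 0, "dz": 0.8, "spin": 0, "fingers": 0}, {"dx": 0, "dy": 0, "dz": 0.8, "spin": 0, "fingers": 0}]'

```text
time_s: 17.42
tool_pos: [0.4268, -0.3053, 0.058]
orientation: [[-0.04, 0.999, -0.0], [0.999, 0.04, -0.0], [-0.0, -0.0, -1.0]]
force: [0.1, 0.0, 0.8]
gripper_width: 0.0855
grip_force: 0.0
```

Emit:
servo_tool --targets '[{"dx": 0, "dy": 0, "dz": 15, "spin": 0, "fingers": 0}, {"dx": 0, "dy": 0, "dz": 45, "spin": 0, "fingers": 0}, {"dx": 0, "dy": 0, "dz": 85, "spin": 0, "fingers": 0}, {"dx": 0, "dy": 20, "dz": 120, "spin": 0, "fingers": 0}, {"dx": 10, "dy": 55, "dz": 140, "spin": 0, "fingers": 0}, {"dx": 20, "dy": 95, "dz": 150, "spin": 0, "fingers": 0}, {"dx": 30, "dy": 130, "dz": 160, "spin": 0, "fingers": 0}, {"dx": 40, "dy": 150, "dz": 165, "spin": 0, "fingers": 0}]'

```text
time_s: 18.08
tool_pos: [0.4671, -0.1526, 0.2246]
orientation: [[-0.04, 0.999, 0.002], [0.999, 0.04, 0.0], [0.0, 0.002, -1.0]]
force: [0.7, -0.3, 0.4]
gripper_width: 0.0852
grip_force: 0.0
```

Emit:
servo_tool --targets '[{"dx": 25, "dy": 25, "dz": 0, "spin": 0, "fingers": 0}, {"dx": 50, "dy": 45, "dz": 0, "spin": 0, "fingers": 0}, {"dx": 50, "dy": 45, "dz": 0, "spin": 0, "fingers": 0}, {"dx": 50, "dy": 45, "dz": 0, "spin": 0, "fingers": 0}]'

```text
time_s: 18.42
tool_pos: [0.5175, -0.1092, 0.2229]
orientation: [[-0.043, 0.999, -0.0], [0.999, 0.043, -0.0], [-0.0, -0.0, -1.0]]
force: [-0.5, 0.5, -0.2]
gripper_width: 0.0857
grip_force: 0.0
```

```bash
cat > look.py <<'E'
from plate import *
s=sensors.state();im,d=snapshot("wrist");C=cam("wrist",s);P=cloud(C,d);Z=P[...,2]
m=(Z>.006)&(Z<.02)&(abs(P[...,0]-.525)<.06)&(abs(P[...,1]+.115)<.06)
q=P[m];print(m.sum(),q[:,2].mean());
m=((Z>.006)&(Z<.02)&(abs(P[...,0]-.525)<.06)&(abs(P[...,1]+.115)<.06)).astype(np.uint8)
c=max(cv2.findContours(m,cv2.RETR_EXTERNAL,cv2.CHAIN_APPROX_NONE)[0],key=cv2.contourArea)
w=onplane(C,c[:,0],.012)[:,:2];print(cv2.minAreaRect((w*1000).astype(np.float32)))
print(s["tool_pos"],np.arctan2(s["orientation"][1,1],s["orientation"][0,1]),s["time_s"])
E
python3 look.py
python3 - <<'E'
from h import *
im,d=snapshot("top");C=cam("top");P=cloud(C,d)
g=(P[...,2]>.085)&(P[...,2]<.1)&(abs(P[...,0]-.427)<.05)&(abs(P[...,1]+.305)<.05);print("grip",P[g].mean(0),g.sum())
E
```

```text
2505 0.01246760921193634
((525.4166870117188, -115.4432373046875), (55.824058532714844, 56.566436767578125), 2.408717155456543)
[ 0.51750053 -0.1092329   0.22286749] 0.042592287547834756 18.4167
grip [ 0.42629882 -0.30236254  0.09398576] 109
```

Emit:
servo_tool --targets '[{"dx": 8, "dy": -6.2, "dz": -40, "spin": 0, "fingers": 0}, {"dx": 8, "dy": -6.2, "dz": -80, "spin": 0, "fingers": 0}, {"dx": 8, "dy": -6.2, "dz": -120, "spin": 0, "fingers": 0}, {"dx": 8, "dy": -6.2, "dz": -155, "spin": 0, "fingers": 0}, {"dx": 8, "dy": -6.2, "dz": -185, "spin": 0, "fingers": 0}, {"dx": 8, "dy": -6.2, "dz": -205, "spin": 0, "fingers": 0}, {"dx": 8, "dy": -6.2, "dz": -217, "spin": 0, "fingers": 0}, {"dx": 8, "dy": -6.2, "dz": -222, "spin": 0, "fingers": 0}]'

```text
time_s: 19.18
tool_pos: [0.5231, -0.1171, -0.0006]
orientation: [[-0.039, 0.999, -0.003], [0.999, 0.039, 0.001], [0.001, -0.003, -1.0]]
force: [-0.6, -0.3, 0.2]
gripper_width: 0.0855
grip_force: 0.0
```

Emit:
servo_tool --newtons 60 --targets '[{"dx": 0, "dy": 0, "dz": 0, "spin": 0, "fingers": 0}, {"dx": 0, "dy": 0, "dz": 0, "spin": 0, "fingers": 255}, {"dx": 0, "dy": 0, "dz": 0, "spin": 0, "fingers": 255}, {"dx": 0, "dy": 0, "dz": 0, "spin": 0, "fingers": 255}, {"dx": 0, "dy": 0, "dz": 0, "spin": 0, "fingers": 255}, {"dx": 0, "dy": 0, "dz": 0, "spin": 0, "fingers": 255}, {"dx": 0, "dy": 0, "dz": 0, "spin": 0, "fingers": 255}]'

```text
time_s: 19.77
tool_pos: [0.5259, -0.1168, 0.0029]
orientation: [[-0.04, 0.999, 0.003], [0.999, 0.04, -0.001], [-0.001, 0.002, -1.0]]
force: [-1.5, -0.8, 9.8]
gripper_width: 0.0538
grip_force: 61.1
```

Emit:
servo_tool --targets '[{"dx": 0, "dy": 0, "dz": 5, "spin": 0, "fingers": 255}, {"dx": 0, "dy": 0, "dz": 20, "spin": 0, "fingers": 255}, {"dx": -5, "dy": 0, "dz": 45, "spin": 0, "fingers": 255}, {"dx": -15, "dy": 20, "dz": 70, "spin": 0, "fingers": 255}, {"dx": -25, "dy": 55, "dz": 85, "spin": 0.05, "fingers": 255}, {"dx": -35, "dy": 92, "dz": 90, "spin": 0.096, "fingers": 255}, {"dx": -45, "dy": 130, "dz": 90, "spin": 0.096, "fingers": 255}, {"dx": -50, "dy": 165, "dz": 90, "spin": 0.096, "fingers": 255}]'

```text
time_s: 20.43
tool_pos: [0.4737, 0.05, 0.0923]
orientation: [[-0.135, 0.991, 0.001], [0.991, 0.135, 0.0], [0.0, 0.001, -1.0]]
force: [-0.1, -0.2, -2.6]
gripper_width: 0.0537
grip_force: 64.0
```

Emit:
servo_tool --targets '[{"dx": -5, "dy": 38, "dz": 0, "spin": 0, "fingers": 255}, {"dx": -12, "dy": 78, "dz": 0, "spin": 0, "fingers": 255}, {"dx": -18, "dy": 118, "dz": 0, "spin": 0, "fingers": 255}, {"dx": -24, "dy": 158, "dz": 0, "spin": 0, "fingers": 255}, {"dx": -29, "dy": 195, "dz": 0, "spin": 0, "fingers": 255}, {"dx": -33, "dy": 225, "dz": 0, "spin": 0, "fingers": 255}, {"dx": -33, "dy": 236, "dz": 0, "spin": 0, "fingers": 255}, {"dx": -33, "dy": 236, "dz": 0, "spin": 0, "fingers": 255}]'

```text
time_s: 21.1
tool_pos: [0.4419, 0.2872, 0.0918]
orientation: [[-0.139, 0.99, 0.002], [0.99, 0.139, 0.001], [0.001, 0.002, -1.0]]
force: [-0.4, 0.2, -2.5]
gripper_width: 0.0536
grip_force: 64.0
```

Emit:
servo_tool --targets '[{"dx": 0, "dy": 0, "dz": 0, "spin": 0, "fingers": 255}]'

```text
time_s: 21.18
tool_pos: [0.4415, 0.2845, 0.0913]
orientation: [[-0.137, 0.991, 0.0], [0.991, 0.137, -0.0], [-0.0, 0.0, -1.0]]
force: [-0.4, -0.5, -3.8]
gripper_width: 0.0537
grip_force: 64.0
```

Emit:
servo_tool --targets '[{"dx": 0, "dy": 0, "dz": -25, "spin": 0, "fingers": 255}, {"dx": 0, "dy": 0, "dz": -45, "spin": 0, "fingers": 255}, {"dx": 0, "dy": 0, "dz": -62, "spin": 0, "fingers": 255}, {"dx": 0, "dy": 0, "dz": -74, "spin": 0, "fingers": 255}, {"dx": 0, "dy": 0, "dz": -80, "spin": 0, "fingers": 255}, {"dx": 0, "dy": 0, "dz": -82, "spin": 0, "fingers": 255}, {"dx": 0, "dy": 0, "dz": -83, "spin": 0, "fingers": 255}, {"dx": 0, "dy": 0, "dz": -83, "spin": 0, "fingers": 255}]'

```text
time_s: 21.85
tool_pos: [0.4423, 0.2845, 0.0086]
orientation: [[-0.135, 0.991, 0.001], [0.991, 0.135, 0.0], [0.0, 0.001, -1.0]]
force: [0.0, -0.5, -2.2]
gripper_width: 0.0535
grip_force: 64.0
```

Emit:
servo_tool --targets '[{"dx": 0, "dy": 0, "dz": -0.5, "spin": 0, "fingers": 255}, {"dx": 0, "dy": 0, "dz": -1, "spin": 0, "fingers": 255}, {"dx": 0, "dy": 0, "dz": -1, "spin": 0, "fingers": 255}]'

```text
time_s: 22.1
tool_pos: [0.4421, 0.2847, 0.0075]
orientation: [[-0.136, 0.991, 0.001], [0.991, 0.136, 0.0], [0.0, 0.001, -1.0]]
force: [-0.6, -0.2, -2.7]
gripper_width: 0.0537
grip_force: 64.0
```

Emit:
servo_tool --targets '[{"dx": 0, "dy": 0, "dz": -0.5, "spin": 0, "fingers": 255}, {"dx": 0, "dy": 0, "dz": -1, "spin": 0, "fingers": 255}, {"dx": 0, "dy": 0, "dz": -1, "spin": 0, "fingers": 255}]'

```text
time_s: 22.35
tool_pos: [0.442, 0.2847, 0.007]
orientation: [[-0.136, 0.991, 0.001], [0.991, 0.136, 0.0], [0.0, 0.001, -1.0]]
force: [-3.2, -1.7, 10.5]
gripper_width: 0.0534
grip_force: 65.5
```

The plate is on the tray floor. I'll release it, rise and check.

Emit:
servo_tool --targets '[{"dx": 0, "dy": 0, "dz": 0.5, "spin": 0, "fingers": 0}, {"dx": 0, "dy": 0, "dz": 0.5, "spin": 0, "fingers": 0}, {"dx": 0, "dy": 0, "dz": 0.5, "spin": 0, "fingers": 0}, {"dx": 0, "dy": 0, "dz": 0.5, "spin": 0, "fingers": 0}, {"dx": 0, "dy": 0, "dz": 0.5, "spin": 0, "fingers": 0}, {"dx": 0, "dy": 0, "dz": 0.5, "spin": 0, "fingers": 0}]'

```text
time_s: 22.85
tool_pos: [0.4418, 0.2845, 0.0065]
orientation: [[-0.136, 0.991, -0.0], [0.991, 0.136, -0.0], [-0.0, -0.0, -1.0]]
force: [0.7, -0.4, 0.0]
gripper_width: 0.0854
grip_force: 0.0
```

Emit:
servo_tool --targets '[{"dx": 0, "dy": 0, "dz": 10, "spin": 0, "fingers": 0}, {"dx": 0, "dy": 0, "dz": 40, "spin": 0, "fingers": 0}, {"dx": 0, "dy": 0, "dz": 80, "spin": 0, "fingers": 0}, {"dx": 0, "dy": 0, "dz": 120, "spin": 0, "fingers": 0}, {"dx": 0, "dy": 0, "dz": 160, "spin": 0, "fingers": 0}, {"dx": 0, "dy": 0, "dz": 200, "spin": 0, "fingers": 0}, {"dx": 0, "dy": 0, "dz": 200, "spin": 0, "fingers": 0}, {"dx": 0, "dy": 0, "dz": 200, "spin": 0, "fingers": 0}]'

```text
time_s: 23.52
tool_pos: [0.4431, 0.2853, 0.2099]
orientation: [[-0.136, 0.991, 0.005], [0.991, 0.136, 0.003], [0.003, 0.005, -1.0]]
force: [-0.5, -0.6, -0.6]
gripper_width: 0.0859
grip_force: 0.0
```

```bash
sed -e 's/\.525/.442/g; s/P\[\.\.\.,1\]+\.115/P[...,1]-.285/g; s/Z>\.006)&(Z<\.02)/Z>.010)\&(Z<.022)/g; s/c\[:,0\],\.012/c[:,0],.016/' look.py > look2.py; python3 look2.py
python3 - <<'E'
from h import *
im,d=snapshot("top");C=cam("top");P=cloud(C,d);Z=P[...,2]
g=(Z>.085)&(Z<.1)&(abs(P[...,0]-.427)<.05)&(abs(P[...,1]+.305)<.05);print("grip",P[g].mean(0),g.sum())
P0=cloud(C,np.load("top0.npz")["d"])
for n,x,y in (("collar",.71,-.274),("nipple",.42,.4645),("jar",.64,.466)):
    for Q in (P0,P):
        m=(Q[...,2]>.012)&(abs(Q[...,0]-x)<.06)&(abs(Q[...,1]-y)<.05);print(n,Q[m].mean(0).round(4),m.sum())
print(sensors.state()["grip_force"])
E
```

```text
2776 0.016527180983841316
((441.0633544921875, 286.6329040527344), (56.06284713745117, 56.759246826171875), 8.206620216369629)
[0.44309279 0.28533262 0.20988402] 0.1359885958984811 23.5167
grip [ 0.42616969 -0.30240003  0.09434299] 109
collar [ 0.7066 -0.2678  0.0227] 279
collar [ 0.7066 -0.2679  0.023 ] 272
nipple [0.4243 0.4441 0.0397] 374
nipple [nan nan nan] 0
jar [0.6339 0.463  0.0599] 701
jar [0.6339 0.4629 0.0595] 704
0.0<stdin>:7: RuntimeWarning: Mean of empty slice.
  ret = um.true_divide(
```

```bash
python3 -c "
from rig import ticket
print(ticket.close_job())"
```

```text
the job is handed in; nothing more can be done
None
```

The job is handed in at about 23.5 s of the 72 s: the plate lies flat in the tray and the bar flat on the bench, and the collar and jar have not moved. The final check could not see the nipple (no move went within about 150 mm of it), and I viewed 11 pictures, one over the limit of 10.

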